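Ready the soldering stand: hang up the paddle, slide the catch tray under

ROBOT

A 6-joint arm with a two-finger parallel gripper is mounted at the origin on the work surface. World frame = base frame: x ahead of the robot, y to its left, z up, the work surface at z = 0. Lengths are in m, angles in rad, forces in N, time in s.
With the tool pointing down it reaches from about 0.325 to 0.9 m from the base axis. Payload 6.1 kg.
Tool frame: the origin (TCP) lies midway between the tips of the shut fingers; the grasp point (between the pads) lies 19 mm behind it; z points along the fingers, y is the line along which they close (so a half turn about z gives the same grasp; the last joint's range is limited). The gripper opens to 85 mm and grips with 20 to 120 N. Pads are 22 mm wide; open, the fingers measure 114 mm over their backs; the gripper's body (76 mm by 85 mm) begins 54 mm behind the grasp point. The pads swing forward as they close: fully open they stand 13 mm farther back than shut.
Start: joints at [-1.323, 0.22, 1.526, -0, 1.395, -0.126], TCP at [0.228, -0.582, 0.231] pointing down, gripper open.
Joint ranges: [-2.98, 2.98], [-0.91, 2.08], [0.09, 2.57], [-1.24, 4.39], [0.2, 2.65], [-2.68, 2.68]. Speed limits (rad/s): [2.57, 2.57, 3.01, 3.14, 3.14, 3.14].

INTERFACE

Orientations are given as [roll, pitch, yaw] about the fixed x, y, z axes, in that order (R = Rz(yaw) Ry(pitch) Rx(roll)).
In Python, from plant import movep, move_l, set_joints, gripper_to, hold, inverse_kinematics, observe, get_image, get_calibration, Unreachable, job_done gives the robot as it stands. Calls block until the motion is done:
- movep(position, orientation): joint-space move of the TCP to a pose.
- move_l(position, feed=0.15, rotation=None, max_force=None): straight line of the TCP; rotation=None keeps the orientation; feed is the mean speed in m/s. With max_force (N) it stops when the force on the tool has changed by that much, and returns True; else False.
- set_joints(angles): joint-space move.
- gripper_to(opening, f_grip=None): finger opening in m; f_grip is the grip in N (None keeps the last); returns when the fingers have stopped.
- hold(seconds).
- inverse_kinematics(position, orientation): joint angles nearest the present ones, or None.
- observe(): the state.
- get_image(name): name is "scene" or "top" or "wrist"; returns (picture, depth): 400x640x3 uint8, red, green, blue; 400x640 float32, m along the optical axis (not along the pixel's ray), 0 where there is no reading.
- get_calibration(name): a dict with "intrinsics" (3x3 intrinsics, pixels), "world_from_camera" (4x4, takes a point from camera to world coordinates). Camera axes: x right, y down, z forward; pixel columns grow to the right and rows downward; lengths in m; the calibration is good to about 2 mm. A picture is of the moment at which its call begins: read the wrist's pose just before it. get_calibration takes no time and is no camera call; for the wrist camera it gives the pose at the moment of the call.
A pose or a line that the arm cannot do raises Unreachable and nothing moves.
- job_done(): hands the job in; it is judged then, once.
The state is a dict: "time_s": time; "q": joint angles; "joint_velocities": joint speeds; "joint_torque": joint torques, N m; "eef_pos": TCP position; "tcp_rot": TCP orientation; "ft_force": force on the tool from outside, world axes, zero at the start; "torque": the same for the moment, N m; "opening": finger opening in m; "grasp_force": force on a finger pad.
Only numpy, scipy, OpenCV 4.12 (cv2) and the standard library are available. Lean on these libraries where they do the work, as an engineer would, in place of code of your own. Each camera call takes 0.05 s, during which the arm holds its last target. There are 200 camera calls.

TASK

A wooden sanding paddle lies across the red catch tray: hang it by its hole on the raked peg of the tool rack and let go. Then slide the red tray along the bench, without lifting or tipping it, until it is centred under the block of the soldering stand. Do not bump the stand, and leave the screwdriver, the roll of tape and the pumice stone where they are.

Things in the scene. Friction and masses are not known exactly. Their poses are not given: they have to be found in the camera images.
- tray: round shallow open tray of red plastic, 130 mm across the rim, 116 mm across the foot, 30 mm high, walls and floor 4 mm thick, loose on the bench, about 180 g. Origin: centre of its underside; z up. It starts to the left or to the right of the soldering stand
- paddle: flat wooden sanding paddle 190 mm long, 6 mm thick, about 80 g, blue abrasive on top of its holeless end. Origin: mid-length, on its underside; x runs along it towards the hole end, z through its thickness. 36 mm wide for x = -95 to 49 mm, 46 mm wide beyond; balances near x = 0. Starts lying level across the tray's rim, underside 30 mm above the bench, hole end pointing roughly away from the robot
- paddle_hole (a point): centre of the paddle's hanging hole (24 mm round hole right through), 72 mm from the paddle's origin along its x, at mid-thickness
- rack: fixed bench-top tool rack: dark wooden foot 130 x 110 x 10 mm with an upright light wooden post 30 mm wide (y), 16 mm thick (x), top 235 mm above the bench. Origin: on the bench under the peg's root; its -x is the post's front, where the one peg is; z up. It stands on the other side of the soldering stand from the tray
- peg_root (a point): where the axis of the round steel peg (8 mm thick) leaves the post's front face, 215 mm above the bench. The peg rises forwards (the rack's -x) at 50 degrees above level
- peg_tip (a point): free end of the peg's axis, 55 mm from the root along the peg
- stand: fixed soldering stand: cream fire-brick block 190 x 190 mm on a dark steel plate; plate's underside 145 mm, block's top 177 mm above the bench. Open below from the left, right and robot's side; its one post (16 mm thick, 40 mm round foot) is on the far side at its x = 112 mm. Origin: on the bench under the block's centre; z up
- screwdriver: bystander: screwdriver with black handle, 170 mm long, lying on the bench between robot and stand; leave it. Origin near the middle of it, on its underside
- tape: bystander: white roll of tape lying flat, 84 mm across, 24 mm high, beyond the stand; leave it. Origin: centre of its underside
- stone: bystander: grey-brown round pumice stone, 76 mm across, 20 mm high, beyond the stand; leave it. Origin: centre of its underside
Mind the look-alikes: they are no part of the job. Of the things like the tray, leave any that is blue; of the rest the larger one is meant.

How it is judged:
By the outcome, as a careful person would: the job done as asked, in the order asked, and still so for the second after the job is handed in, with the robot touching nothing.
It also fails if it takes over 72 s, if anything falls off the work surface, if the arm or the gripper's body presses on something with over 40 N, if the wrist force passes 120 N, or if a joint passes its speed limit or range.

## Working session

There is one attempt and no reset: what is moved stays moved. The work goes in short steps, each a Python script; the robot and the scene stay as the last script left them, time stands still between calls to the robot, and variables do not carry over. Pictures are saved under pics/ and viewed, at most 10 in all, crops included, and the job is handed in when it is done.

```bash
mkdir -p pics; ls; python3 - <<'E'
from plant import *
import cv2,numpy as np
for n in("scene","top"):
    im,d=get_image(n); c=get_calibration(n)
    np.savez(f"{n}.npz",im=im,d=d,K=c["intrinsics"],T=c["world_from_camera"])
    cv2.imwrite(f"pics/{n}0.png",im[...,::-1])
    print(n,c["intrinsics"],c["world_from_camera"])
print(observe())
E
```

```text
pics
scene [[460.55019299   0.         326.44400528]
 [  0.         460.55019299 203.89741317]
 [  0.           0.           1.        ]] [[ 0.63556163  0.55359628 -0.53813806  1.16426093]
 [ 0.77193571 -0.46766022  0.43059166 -0.41934539]
 [-0.01329182 -0.68907552 -0.72456763  0.96612041]
 [ 0.          0.          0.          1.        ]]
top [[365.18425544   0.         322.92588167]
 [  0.         365.18425544 195.47126828]
 [  0.           0.           1.        ]] [[-0.10250789 -0.96513889  0.24082994  0.37788995]
 [-0.99471842  0.0981828  -0.02992338  0.06834052]
 [ 0.00523486 -0.24262536 -0.97010594  1.0138006 ]
 [ 0.          0.          0.          1.        ]]
{'time_s': 0.1, 'q': array([-1.32308067e+00,  2.21185176e-01,  1.52748279e+00, -1.21428741e-05,
        1.39470604e+00, -1.26074975e-01]), 'joint_velocities': array([ 0.00055671, -0.00049673, -0.00269315,  0.00208702, -0.00040564,
       -0.00098724]), 'joint_torque': array([ 2.36331187e-03, -4.98242497e+01, -3.90546584e+01, -1.15852813e-04,
        5.56968822e-03, -1.92207530e-06]), 'eef_pos': array([ 0.22809005, -0.58131087,  0.23029251]), 'tcp_rot': array([-3.13982394e+00, -2.12132550e-04,  3.73792585e-01]), 'ft_force': array([-0.04194963,  0.37487448,  0.38968322]), 'torque': array([ 0.00811818,  0.012531  , -0.04161854]), 'grasp_force': 0.0, 'opening': 0.08537088082053049}
```

View pics/top0.png

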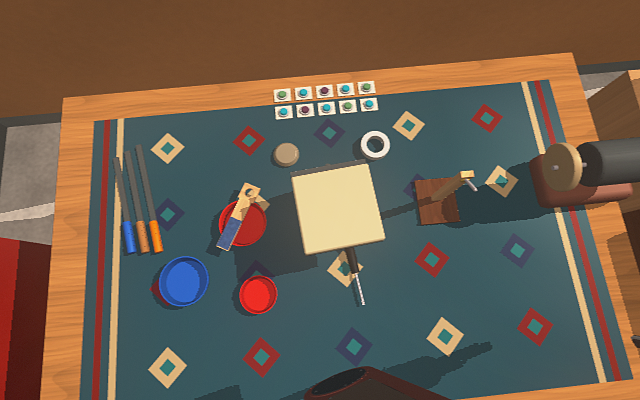

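View pics/scene0.png

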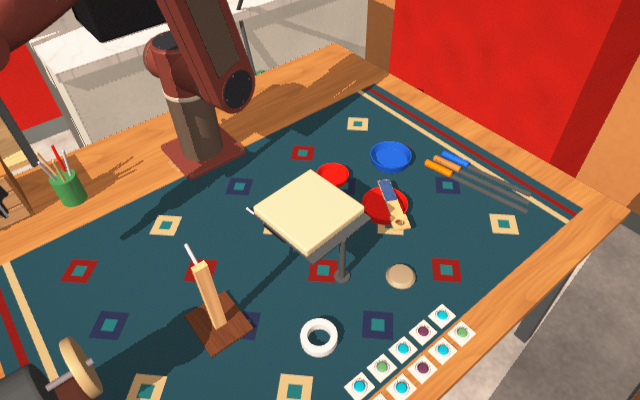

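The tray with the paddle is on the left (top px ~(242,222), paddle hole ~(251,192)). The stand is in the middle (~(338,208)) and the rack on the right (post top ~(467,175)), with the peg pointing to the lower right of the picture. The small red tray (258,294) and the blue one are decoys. Next I'll measure with the depth images.

```bash
cat > meas.py <<'E'
import numpy as np,cv2
def cloud(f):
    z=np.load(f);im,d,K,T=z["im"],z["d"],z["K"],z["T"]
    v,u=np.mgrid[:400,:640]
    P=np.stack([(u-K[0,2])/K[0,0]*d,(v-K[1,2])/K[1,1]*d,d],-1)@T[:3,:3].T+T[:3,3]
    P[d==0]=np.nan
    return im,P
def circ(p):
    A=np.c_[2*p,np.ones(len(p))];s=np.linalg.lstsq(A,(p**2).sum(1),rcond=None)[0]
    return s[:2],np.sqrt(s[2]+s[:2]@s[:2])
E
python3 - <<'E'
from meas import *
for n in("top","scene"):
    im,P=cloud(n+".npz"); X,Y,Z=np.moveaxis(P,-1,0); h=cv2.cvtColor(im,cv2.COLOR_RGB2HSV).astype(int)
    print(n)
    s=(abs(Z-.177)<.006)&(X>.3)&(X<1)&(abs(Y)<.4)
    r=cv2.minAreaRect(P[s][:,:2].astype(np.float32)*1000);print("stand",s.sum(),np.median(Z[s]),r)
    box=(X>.35)&(X<.85)&(Y>.1)&(Y<.5)
    red=((h[...,0]<8)|(h[...,0]>172))&(h[...,1]>150)
    # tray region
    m=box&red&(abs(Z-.03)<.005)
    nl,lab,st,ce=cv2.connectedComponentsWithStats((box&red&(Z>.001)).astype(np.uint8))
    for i in range(1,nl):
        if st[i,4]>80:
            q=P[(lab==i)];e=P[(lab==i)&(abs(Z-.03)<.004)]
            print("red",st[i],q.mean(0),len(e))
    pad=box&(abs(Z-.036)<.006)&~red&((h[...,2]>90))
    nl,lab,st,ce=cv2.connectedComponentsWithStats(pad.astype(np.uint8))
    for i in range(1,nl):
        if st[i,4]>80:
            q=P[lab==i];print("pad",st[i],np.median(q[:,2]),cv2.minAreaRect(q[:,:2].astype(np.float32)*1000))
    k=(Z>.22)&(Z<.245)&(X>.4)&(X<.9)&(Y<-.15)&(Y>-.6)
    q=P[k];print("posttop",k.sum(),q.mean(0) if len(q) else 0)
    k=(Z>.2)&(Z<.3)&(X>.4)&(X<.9)&(Y<-.15)&(Y>-.5);v,u=np.nonzero(k);print("rack hi px",u.min(),u.max(),v.min(),v.max(),k.sum())
    k=(abs(Z-.01)<.005)&(h[...,0]<20)&(h[...,1]>60)&(X>.45)&(X<.85)&(Y<-.15)&(Y>-.5)
    print("foot",k.sum(),cv2.minAreaRect(P[k][:,:2].astype(np.float32)*1000))
    for nm,(yl,yh,zt) in dict(tape=(-.25,.05,.024),stone=(.05,.3,.02)).items():
        k=(abs(Z-zt)<.005)&(X>.7)&(X<1)&(Y>yl)&(Y<yh);print(nm,k.sum(),np.nanmean(P[k],0),cv2.minEnclosingCircle(P[k][:,:2].astype(np.float32)*1000))
im=np.load("top.npz")["im"];a=im[150:260,205:285];b=im[155:235,405:495]
im=np.load("scene.npz")["im"];c=im[235:360,180:260];
f=lambda a,s:cv2.resize(a,s,interpolation=cv2.INTER_CUBIC)
o=np.zeros((600,800,3),np.uint8);o[:550,:400]=f(a,(400,550));o[:300,400:738]=f(b,(338,300));o[300:,400:592]=f(c,(192,300))
cv2.imwrite("pics/crop1.png",o[...,::-1])
E
```

```text
top
stand 6327 0.1771731480505262 ((564.02734375, -91.66241455078125), (189.80575561523438, 401.6345520019531), 5.039432048797607)
red [219 201  19  33 241] [0.59632678 0.31105068 0.01738032] 66
red [232 203  34  43 835] [0.55943587 0.2454097  0.00826569] 104
red [239 275  38  32 840] [0.384445   0.23790134 0.00699164] 2
pad [216 183  44  68 931] 0.03600268619053382 ((587.0836791992188, 276.44976806640625), (46.95949172973633, 190.26437377929688), 61.655242919921875)
posttop 447 [ 0.59330203 -0.44402439  0.22882168]
rack hi px 454 476 170 191 226
foot 1475 ((650.470947265625, -361.7745361328125), (275.50677490234375, 384.3709716796875), 89.96951293945312)
tape 391 [ 0.76112166 -0.12592107  0.02418479] ((761.87109375, -127.04576873779297), 42.4001579284668)
stone 359 [0.76206597 0.13375881 0.01860425] ((842.7628784179688, 133.75668334960938), 113.71952819824219)
scene
stand 4875 0.17844144354991076 ((564.8694458007812, -94.64102172851562), (191.927734375, 405.6756591796875), 4.814672946929932)
red [320 163  29  25 372] [0.38653906 0.24782857 0.01370994] 7
red [362 187  29  38 727] [0.55454884 0.24800612 0.01338699] 105
red [394 188  14  26 174] [0.58848299 0.31496663 0.02131656] 53
red [432 258  28  23 299] [0.81741962 0.23780143 0.00288868] 0
pad [377 179  34  51 679] 0.03784048653947336 ((589.3886108398438, 278.3013000488281), (46.99556350708008, 192.81031799316406), 59.31181335449219)
posttop 656 [ 0.60049662 -0.45189777  0.22926922]
rack hi px 184 210 243 281 381
foot 2017 ((636.9824829101562, -288.435302734375), (375.9652404785156, 256.4612121582031), 50.13322448730469)
tape 677 [ 0.76415951 -0.12909309  0.02476467] ((763.114013671875, -127.17748260498047), 42.637332916259766)
stone 480 [0.76870736 0.1288709  0.01946104] ((843.9462890625, 99.06596374511719), 121.67535400390625)
```

View pics/crop1.png

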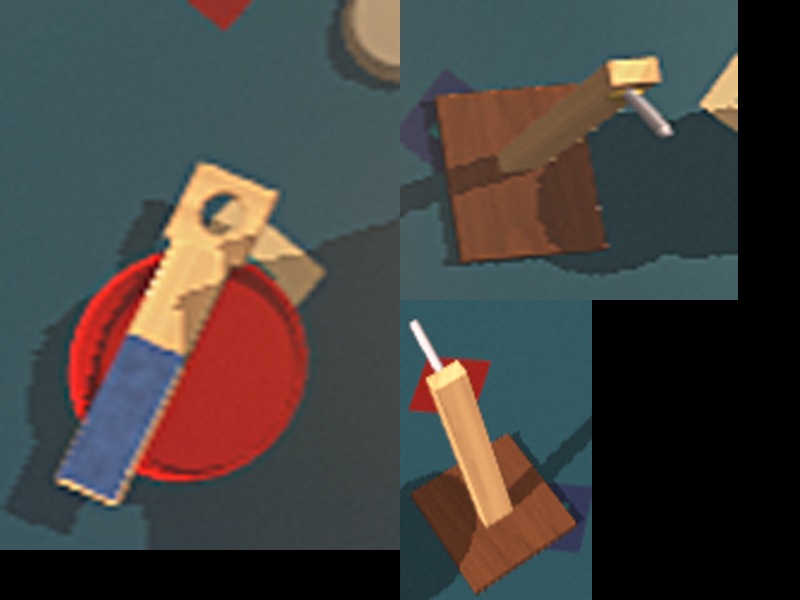

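```bash
python3 - <<'E'
from meas import *
def ray(n,u,v):
    z=np.load(n+".npz");K,T=z["K"],z["T"];d=T[:3,:3]@np.linalg.solve(K,[u,v,1]);return T[:3,3],d
def atz(n,u,v,zz):
    o,d=ray(n,u,v);return o+d*(zz-o[2])/d[2]
B=lambda x,y:((x-400)/3.756+405,y/3.75+155); C=lambda x,y:((x-400)/2.4+180,(y-300)/2.4+235)
o1,d1=ray("top",*B(668,131));o2,d2=ray("scene",*C(414,323))
s=np.linalg.lstsq(np.c_[d1,-d2],o2-o1,rcond=None)[0];print("tip",o1+s[0]*d1,o2+s[1]*d2)
print("tipz",atz("top",*B(668,131),.257),atz("scene",*C(414,323),.257))
print("root215",atz("top",*B(632,93),.215),atz("scene",*C(437,368),.215))
print("posttop t",[atz("top",*B(*p),.235)[:2].round(4) for p in((608,84),(612,60),(660,58),(656,82))])
print("posttop s",[atz("scene",*C(*p),.235)[:2].round(4) for p in((427,380),(438,390),(467,375),(456,362))])
print("foot t",[atz("top",*B(*p),.01)[:2].round(4) for p in((436,97),(462,261),(607,248))])
print("foot s",[atz("scene",*C(*p),.01)[:2].round(4) for p in((411,494),(477,592),(577,523),(510,434))])
for n in("top","scene"):
    im,P=cloud(n+".npz"); X,Y,Z=np.moveaxis(P,-1,0); h=cv2.cvtColor(im,cv2.COLOR_RGB2HSV).astype(int)
    s=(abs(Z-.177)<.006)&(X>.3)&(X<1)&(Y>-.25)&(Y<.2)
    print(n,"stand",cv2.minAreaRect(P[s][:,:2].astype(np.float32)*1000))
    red=((h[...,0]<8)|(h[...,0]>172))&(h[...,1]>150)
    m=red&(abs(Z-.03)<.003)&(X>.45)&(X<.75)&(Y>.15)&(Y<.4)
    p=P[m][:,:2];print("tray rim",len(p),circ(p),cv2.minEnclosingCircle(p.astype(np.float32)*1000))
    k=(Z>.225)&(Z<.24)&(X>.5)&(X<.8)&(Y<-.25)&(Y>-.45);print("post top",k.sum(),P[k].mean(0),cv2.minAreaRect(P[k][:,:2].astype(np.float32)*1000))
    k=(Z>.24)&(Z<.27)&(X>.5)&(X<.8)&(Y<-.25)&(Y>-.45);print("peg",P[k].round(4)[:12])
    k=(abs(Z-.01)<.004)&(X>.45)&(X<.8)&(Y<-.17)&(Y>-.42)&(h[...,0]<20)&(h[...,1]>60);print("foot",k.sum(),cv2.minAreaRect(P[k][:,:2].astype(np.float32)*1000))
    k=(Z>.003)&(Z<.04)&(X>.3)&(X<.6)&(Y>-.25)&(Y<.1);print("scrdrv",k.sum(),P[k].min(0),P[k].max(0))
    k=(Z>.01)&(Z<.025)&(X>.65)&(X<.85)&(Y>.05)&(Y<.2);print("stone",cv2.minEnclosingCircle(P[k][:,:2].astype(np.float32)*1000))
# blue end / hole
print("hole t",atz("top",249.4,192.4,.036))
E
```

```text
tip [ 0.54400937 -0.28308374  0.25966837] [ 0.54569743 -0.28029467  0.25874051]
tipz [ 0.54459716 -0.28432719  0.257     ] [ 0.54417545 -0.27995254  0.257     ]
root215 [ 0.57964419 -0.28695792  0.215     ] [ 0.56360465 -0.27962377  0.215     ]
posttop t [array([ 0.5815, -0.265 ]), array([ 0.596 , -0.2702]), array([ 0.5944, -0.299 ]), array([ 0.5799, -0.2936])]
posttop s [array([ 0.5851, -0.2954]), array([ 0.5996, -0.2933]), array([ 0.6016, -0.268 ]), array([ 0.5842, -0.2684])]
foot t [array([ 0.6434, -0.2284]), array([ 0.5162, -0.2269]), array([ 0.5149, -0.3359])]
foot s [array([ 0.5189, -0.3341]), array([ 0.6486, -0.335 ]), array([ 0.649 , -0.2268]), array([ 0.5216, -0.2244])]
top stand ((554.6677856445312, 13.685539245605469), (189.86911010742188, 189.8489990234375), 5.132994174957275)
tray rim 143 (array([0.56955619, 0.26546401]), np.float64(0.06212841436264239)) ((569.4317016601562, 265.7141418457031), 64.29442596435547)
post top 137 [ 0.58541111 -0.27830302  0.23367875] ((580.5260620117188, -279.47430419921875), (32.07447814941406, 30.50476837158203), 1.2351188659667969)
peg [[
[... 923 characters left out ...]
46875), (30.299728393554688, 36.66455841064453), 89.10867309570312)
peg [[ 0.5431 -0.2801  0.2611]
 [ 0.5453 -0.2789  0.2622]
 [ 0.5452 -0.277   0.2606]
 [ 0.5426 -0.2825  0.2594]
 [ 0.5461 -0.2815  0.2619]
 [ 0.5472 -0.2799  0.2618]
 [ 0.5458 -0.2778  0.2587]
 [ 0.5449 -0.2837  0.2595]
 [ 0.5472 -0.2824  0.2606]
 [ 0.5497 -0.2812  0.262 ]
 [ 0.5482 -0.279   0.2589]
 [ 0.5478 -0.2771  0.2569]]
foot 1844 ((655.0440063476562, -281.5453796386719), (110.0652847290039, 279.7561950683594), 89.42525482177734)
scrdrv 2918 [ 0.30013603 -0.24981169  0.00300168] [0.59973765 0.09785031 0.02395586]
stone ((762.7139282226562, 131.6607208251953), 38.03240203857422)
hole t [0.64989064 0.23938573 0.036     ]
```

Checks agree: the stand is at (0.555, 0.013) with its top at 0.177. The tray is at (0.570, 0.265). The paddle is at (0.588, 0.277) with yaw about −28.5°, which fits the hole I read. The peg root is at about (0.581, −0.280, 0.215) and the tip at about (0.545, −0.281, 0.258). Next I'll check that every pose can be reached.

```bash
cat > hlp.py <<'E'
import numpy as np
from scipy.spatial.transform import Rotation as Rn
TRAY=np.array([.5697,.265]);STAND=np.array([.5553,.013]);PAD=np.array([.588,.2768]);PSI=np.radians(-28.5)
ROOT=np.array([.5812,-.2803,.215]);PEG=np.array([-np.cos(np.radians(50)),0,np.sin(np.radians(50))])
XG=-.010   # grasp point, paddle x
def rpy(z,x):
    z=np.array(z,float);x=np.array(x,float);return Rn.from_matrix(np.c_[x,np.cross(z,x),z]).as_euler("xyz")
def pick(s):
    p=np.array([np.cos(PSI),np.sin(PSI),0]);c=np.r_[PAD,0]+XG*p;return c,rpy([0,0,-1],s*p)
def hang(s,a,hole,GZ=.024-.003):
    """tool pose with the hole centre at `hole`, tool a rad below level; GZ: TCP beyond paddle mid-plane"""
    z=np.array([np.cos(a),0,-np.sin(a)]);p=np.array([np.sin(a),0,np.cos(a)])
    return hole-p*(.072-XG)+z*GZ,rpy(z,s*p)
def push(s,b,c,ang):
    f=np.array([np.cos(ang),np.sin(ang),0]);z=f*np.cos(b)-np.array([0,0,np.sin(b)]);x=f*np.sin(b)+np.array([0,0,np.cos(b)])
    return c,rpy(z,s*x)
E
python3 - <<'E'
from plant import *; from hlp import *
ik=lambda c,r:(lambda q:None if q is None else q.round(2))(inverse_kinematics(c,r))
for s in(1,-1):
    c,r=pick(s);print(s,"pick",ik(c+[0,0,.014],r),ik(c+[0,0,.33],r))
    for a in(40,30,15):
        for k in(.085,.02):print(a,k,ik(*hang(s,np.radians(a),ROOT+PEG*k)))
    d=STAND-TRAY;an=np.arctan2(d[1],d[0])
    for b in(35,40,45):
        for y in(.36,.05):print("push",b,y,ik(*push(s,np.radians(b),np.array([.56,y,.01]),an)))
E
```

```text
1 pick [ 0.33  0.5   1.61 -0.    1.03  2.4 ] [ 0.33  0.22  1.34 -0.    1.58  2.4 ]
40 0.085 [-1.09 -0.27  2.3   1.02  0.93 -0.09]
40 0.02 [-0.99 -0.09  2.26  1.14  0.78 -0.2 ]
30 0.085 [-1.14 -0.2   2.36  1.31  0.95 -0.39]
30 0.02 [-1.04  0.    2.3   1.47  0.85 -0.55]
15 0.085 [-1.17  0.02  2.39  1.69  1.11 -0.81]
15 0.02 [-1.07  0.23  2.3   1.84  1.07 -0.97]
push 35 0.36 [ 0.74  1.15  0.85 -0.64  1.87 -2.3 ]
push 35 0.05 [ 0.39  0.76  1.54 -0.84  1.45 -2.31]
push 40 0.36 [ 0.73  1.08  0.92 -0.59  1.79 -2.29]
push 40 0.05 [ 0.37  0.71  1.58 -0.79  1.39 -2.34]
push 45 0.36 [ 0.71  1.02  0.99 -0.54  1.71 -2.29]
push 45 0.05 [ 0.34  0.65  1.62 -0.74  1.32 -2.39]
-1 pick [ 0.33  0.5   1.61  0.    1.03 -0.74] [ 0.33  0.22  1.34  0.    1.58 -0.74]
40 0.085 None
40 0.02 None
30 0.085 None
30 0.02 [-1.04  0.    2.3   1.47  0.85  2.59]
15 0.085 [-1.17  0.02  2.39  1.69  1.11  2.33]
15 0.02 [-1.07  0.23  2.3   1.84  1.07  2.18]
push 35 0.36 [ 0.74  1.15  0.85 -0.64  1.87  0.85]
push 35 0.05 [ 0.39  0.76  1.54 -0.84  1.45  0.83]
push 40 0.36 [ 0.73  1.08  0.92 -0.59  1.79  0.85]
push 40 0.05 [ 0.37  0.71  1.58 -0.79  1.39  0.8 ]
push 45 0.36 [ 0.71  1.02  0.99 -0.54  1.71  0.85]
push 45 0.05 [ 0.34  0.65  1.62 -0.74  1.32  0.75]
```

```bash
python3 - <<'E'
from plant import *; from hlp import *
import cv2
o=observe();move_l([o["eef_pos"][0],o["eef_pos"][1],.37],feed=.3)
gripper_to(.044,f_grip=60)
c,r=pick(1);movep(c+[0,0,.37],r);move_l(c+[0,0,.09],feed=.3)
im,d=get_image("wrist");cv2.imwrite("pics/w1.png",im[...,::-1])
C=get_calibration("wrist");np.savez("wrist.npz",im=im,d=d,K=C["intrinsics"],T=C["world_from_camera"])
o=observe();print(o["time_s"],o["eef_pos"],o["tcp_rot"],o["opening"],o["ft_force"])
from meas import cloud
im,P=cloud("wrist.npz");X,Y,Z=np.moveaxis(P,-1,0)
k=(abs(Z-.036)<.004)&(X>.48)&(X<.7)&(Y>.15)&(Y<.36);h=cv2.cvtColor(im,cv2.COLOR_RGB2HSV)
k&=~((h[...,0]<8)|(h[...,0]>172))
print(k.sum(),cv2.minAreaRect(P[k][:,:2].astype(np.float32)*1000))
E
```

```text
5.5833 [0.58104364 0.28212224 0.09268454] [-3.13837443e+00 -2.96800216e-03 -4.97498110e-01] 0.04415771233108977 [ 0.5460618  -0.47895266  0.14654031]
13912 ((592.3054809570312, 282.90350341796875), (57.474212646484375, 190.74131774902344), 59.20138931274414)
```

View pics/w1.png

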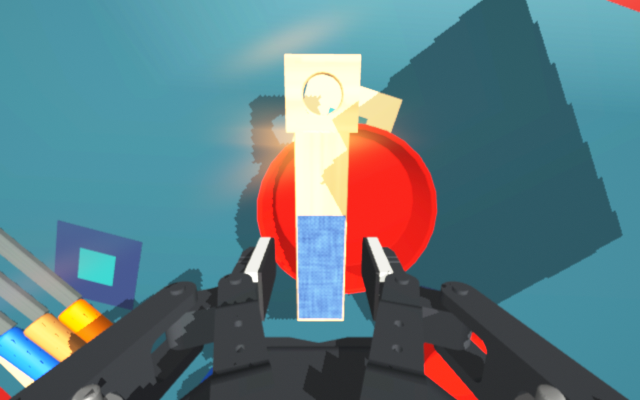

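The wrist view shows the paddle upright in the picture (centre column ~322) and midway between the pads (~272 and ~368), so it is aligned. Descending with a force guard, then gripping.

```bash
python3 - <<'E'
from plant import *; from hlp import *
import cv2
c,r=pick(1);print(move_l(c+[0,0,.014],feed=.08,max_force=6))
o=observe();print(o["eef_pos"],o["ft_force"])
gripper_to(.03,f_grip=60);o=observe();print(o["opening"],o["grasp_force"])
move_l(c+[0,0,.10],feed=.1);o=observe();print(o["opening"],o["grasp_force"],o["ft_force"])
move_l(c+[0,0,.36],feed=.3)
h,r=hang(1,np.radians(40),ROOT+PEG*.125);
movep(h+[-.04,0,.06],r)
o=observe();print(o["time_s"],o["eef_pos"],o["opening"],o["grasp_force"])
for n in("scene","top"):
    im,d=get_image(n);C=get_calibration(n)
    np.savez(f"{n}1.npz",im=im,d=d,K=C["intrinsics"],T=C["world_from_camera"])
    if n=="scene":a=cv2.resize(im[130:380,120:420],(600,500))
    else:b=cv2.resize(im[120:245,400:500],(200,250))
cv2.imwrite("pics/s1.png",np.hstack([a,np.vstack([b,b*0])])[...,::-1])
E
```

```text
False
[0.57981716 0.28180037 0.01471828] [0.64194175 0.34556025 0.2852149 ]
0.03445952206687904 60.06912589073181
0.0342683037553515 59.69503998756409 [-0.12471819  0.06098186 -0.61311551]
11.075 [ 0.42450579 -0.28001918  0.29456456] 0.034623197210564345 59.75927174091339
```

View pics/s1.png

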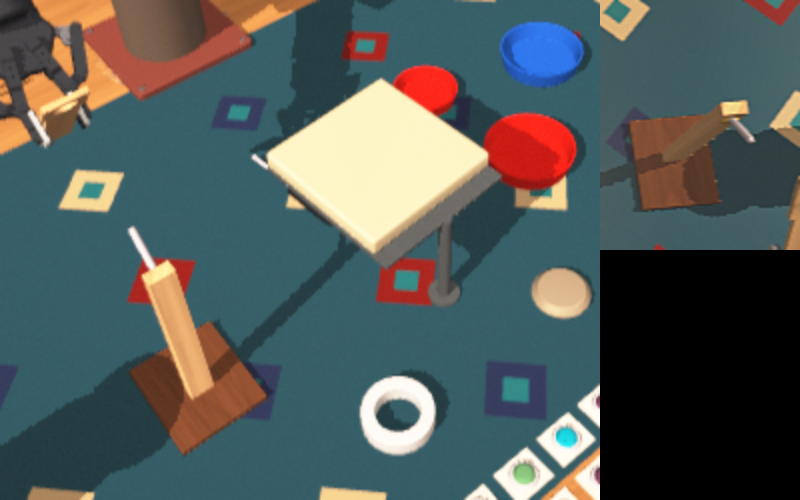

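The paddle is in the gripper in front of the peg. I'll measure where it sits in the tool frame.

```bash
python3 - <<'E'
from plant import *; from hlp import *; from meas import cloud
import cv2
o=observe();R=Rn.from_euler("xyz",o["tcp_rot"]).as_matrix();print(o["eef_pos"])
for n in("scene1","top1"):
    im,P=cloud(n+".npz");h=cv2.cvtColor(im,cv2.COLOR_RGB2HSV).astype(int)
    Q=(P-o["eef_pos"])@R
    k=(abs(Q[...,1])<.03)&(Q[...,0]>.015)&(Q[...,0]<.12)&(abs(Q[...,2]+.02)<.03)&np.isfinite(Q[...,0])
    q=Q[k];v,u=np.nonzero(k)
    print(n,k.sum());
    if k.sum()>10:print(u.min(),u.max(),v.min(),v.max(),np.percentile(q,[2,50,98],axis=0).round(4)); e=q[q[:,0]>.07];print("headmed",np.median(e,axis=0),q.max(0),"slope",np.polyfit(q[:,0],q[:,2],1),np.polyfit(q[:,0],q[:,1],1))
    z=np.load(n+".npz");K,T=z["K"],z["T"]
    for t in([.082,0,-.021],[.105,.023,-.021],[.105,-.023,-.021]):
        w=o["eef_pos"]+R@np.array(t);c=T[:3,:3].T@(w-T[:3,3]);p=K@c;print("proj",p[:2]/p[2],w.round(3))
E
```

```text
[ 0.42463693 -0.27995696  0.29463956]
scene1 275
129 164 170 198 [[ 0.016  -0.0216 -0.0374]
 [ 0.0767  0.0018 -0.0159]
 [ 0.1071  0.0235 -0.015 ]]
headmed [ 0.10290122  0.0018344  -0.01664107] [ 0.10821956  0.02769977 -0.00628744] slope [ 0.01751558 -0.01864824] [-0.00922939  0.00240081]
proj [151.00339784 180.45404634] [ 0.461 -0.28   0.371]
proj [139.89769717 183.33612127] [ 0.476 -0.303  0.389]
proj [163.23040798 172.25739472] [ 0.476 -0.257  0.389]
top1 852
491 525 206 256 [[ 0.0167 -0.0234 -0.0225]
 [ 0.0657 -0.002  -0.0206]
 [ 0.1049  0.0215 -0.015 ]]
headmed [ 0.09418897 -0.00175007 -0.02037337] [ 0.10619452  0.02350504 -0.01375565] slope [ 0.01892517 -0.02151915] [ 0.01011643 -0.00246538]
proj [509.67205043 218.53400088] [ 0.461 -0.28   0.371]
proj [525.61619197 207.13570604] [ 0.476 -0.303  0.389]
proj [499.94741002 209.76810788] [ 0.476 -0.257  0.389]
```

```bash
python3 - <<'E'
from plant import *; from hlp import *
import cv2
a=np.radians(40);G=.018
h,r=hang(1,a,ROOT+PEG*.09,G);move_l(h,feed=.2,rotation=r)
for s in(.045,.024):
    h,r=hang(1,a,ROOT+PEG*s,G);st=move_l(h,feed=.06,rotation=r,max_force=6)
    o=observe();print(s,st,o["time_s"],o["eef_pos"]-h,o["ft_force"],o["opening"])
    if st:break
for n in("scene","top"):
    im,d=get_image(n)
    if n=="scene":A=cv2.resize(im[200:350,140:290],(500,500),interpolation=cv2.INTER_CUBIC)
    else:B=cv2.resize(im[140:240,430:490],(300,500),interpolation=cv2.INTER_CUBIC)
cv2.imwrite("pics/s2.png",np.hstack([A,B])[...,::-1])
E
```

```text
0.045 False 12.7417 [ 4.14174307e-05 -6.60136338e-05  1.48755374e-04] [ 0.43667209 -0.13104137 -1.02653611] 0.034821105728286984
0.024 False 13.2417 [ 2.28130131e-05  2.39323758e-04 -2.67242705e-04] [-0.08501645 -0.01969616 -0.75537666] 0.034273216619375345
```

View pics/s2.png

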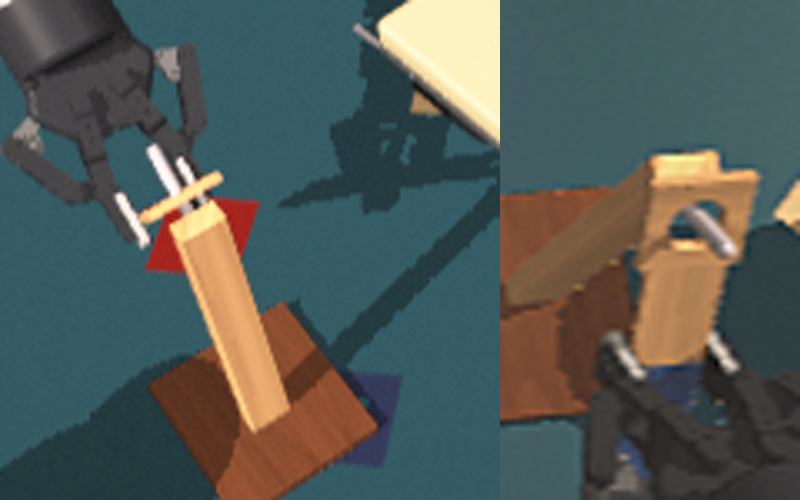

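The peg is through the hole: the top view shows it inside the hole, and the scene view shows it standing out past the paddle. Next: tilt towards hanging, lower onto the peg, release and back off.

```bash
python3 - <<'E'
from plant import *; from hlp import *
import cv2
G=.018
for a in(30,20):
    h,r=hang(1,np.radians(a),ROOT+PEG*.024,G);st=move_l(h,feed=.06,rotation=r,max_force=8);print(a,st,observe()["ft_force"])
h2=h+[0,0,-.012];st=move_l(h2,feed=.03,max_force=3);o=observe();print("lower",st,o["eef_pos"]-h,o["ft_force"])
gripper_to(.05);hold(.3)
p=observe()["eef_pos"];z=Rn.from_euler("xyz",r).as_matrix()[:,2]
print(move_l(p-z*.10,feed=.12,max_force=8));hold(.3)
o=observe();print(o["time_s"],o["ft_force"])
for n in("scene","top"):
    im,d=get_image(n)
    if n=="scene":A=cv2.resize(im[200:350,140:290],(500,500),interpolation=cv2.INTER_CUBIC)
    else:B=cv2.resize(im[140:240,430:490],(300,500),interpolation=cv2.INTER_CUBIC)
cv2.imwrite("pics/s3.png",np.hstack([A,B])[...,::-1])
E
```

```text
30 False [-0.14521849 -0.20127353  0.4526669 ]
20 False [ 0.15079973 -0.18182411 -0.81474153]
lower True [ 0.00082021 -0.00065597 -0.00687342] [1.61751429 0.50006754 2.9071158 ]
False
16.4083 [-0.84266607 -0.09322271  0.56493654]
```

View pics/s3.png

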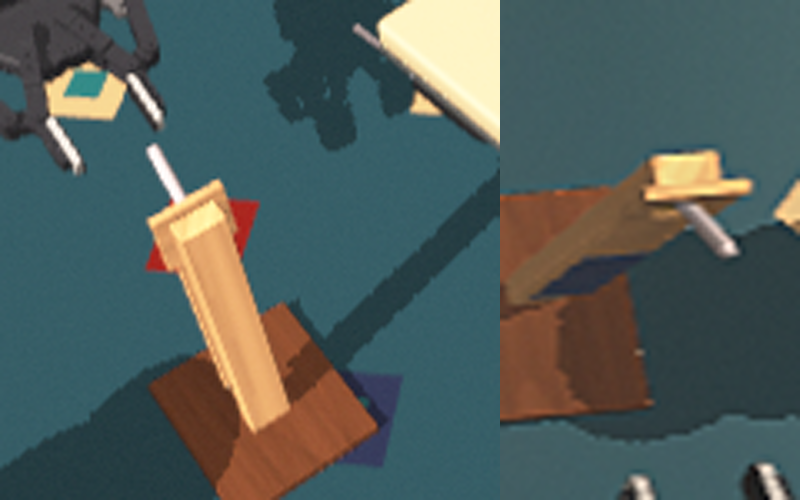

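The paddle hangs on the peg, flat against the post. Next I'll re-measure the tray and set the open fingers behind it as a cradle.

```bash
cat >> meas.py <<'E'
def tray(n):
    im,P=cloud(n);X,Y,Z=np.moveaxis(P,-1,0);h=cv2.cvtColor(im,cv2.COLOR_RGB2HSV).astype(int)
    m=((h[...,0]<8)|(h[...,0]>172))&(h[...,1]>150)&(abs(Z-.03)<.003)&(X>.46)&(X<.75)&(Y>.0)&(Y<.4)
    p=P[m][:,:2];c,r=circ(p);return c,r,len(p)
E
python3 - <<'E'
from plant import *; from hlp import *; from meas import tray,circ
import cv2
t=[tray(n) for n in("scene1.npz","top1.npz")];print(t)
T=(t[0][0]+t[1][0])/2
f=STAND-T;L=np.linalg.norm(f);f/=L;an=np.arctan2(f[1],f[0]);b=np.radians(40)
np.save("T.npy",T);print("T",T,L,np.degrees(an))
o=observe();move_l(o["eef_pos"]+[-.03,0,.14],feed=.3)
movep([.42,-.02,.45],[np.pi,0,0])
c,r=push(-1,b,np.r_[T-f*.10,.20],an)
print(inverse_kinematics(c,r));gripper_to(.085);movep(c,r)
print(move_l(np.r_[T-f*.10,.06],feed=.2,max_force=8),move_l(np.r_[T-f*.10,.005],feed=.06,max_force=4))
o=observe();print(o["time_s"],o["eef_pos"],o["ft_force"],o["opening"])
for n in("scene","top","wrist"):
    C=get_calibration(n);im,d=get_image(n);np.savez(f"{n}2.npz",im=im,d=d,K=C["intrinsics"],T=C["world_from_camera"])
    if n=="wrist":B=cv2.resize(im,(400,250))
    elif n=="scene":A=cv2.resize(im[130:255,300:500],(800,500))[:, :400*2]
o_=np.zeros((600,800,3),np.uint8);o_[:350]=cv2.resize(A,(800,500))[50:400];o_[350:,:400]=B
cv2.imwrite("pics/s4.png",o_[...,::-1])
E
```

```text
[(array([0.5702994, 0.2645673]), np.float64(0.062110652160919405), 192), (array([0.56953358, 0.2653702 ]), np.float64(0.06200672448010437), 193)]
T [0.56991649 0.26496875] 0.25239234192374155 -93.31995822590115
[ 0.7179539   0.9046201   0.84849562 -0.64327339  1.99442197  0.69190997]
False False
22.7833 [0.57604775 0.3650549  0.00560771] [-0.00931165  0.01417708  0.67732159] 0.08470354065758307
```

View pics/s4.png

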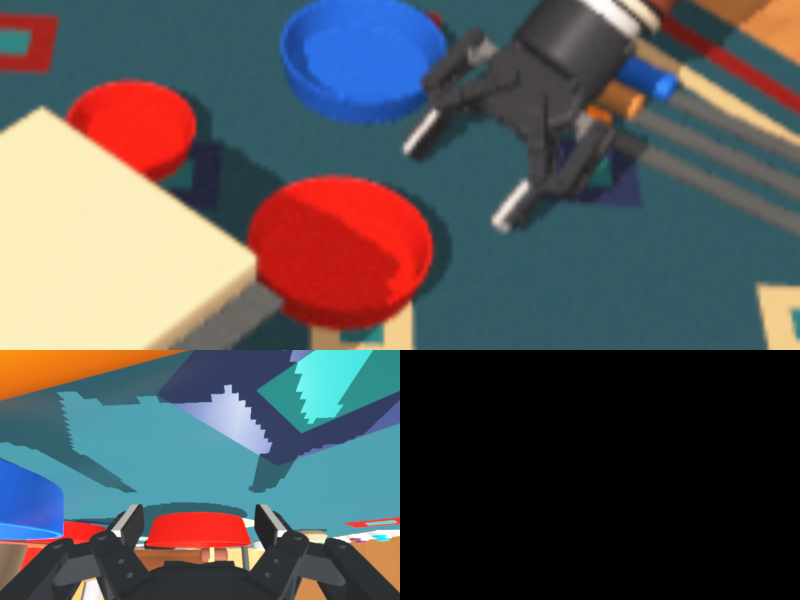

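The open fingers stand squarely behind the tray, one either side of its axis, with no contact yet. Pushing partway, then measuring the tray's offset from the TCP.

```bash
python3 - <<'E'
from plant import *; from hlp import *; from meas import tray
T=np.load("T.npy");f=STAND-T;f/=np.linalg.norm(f)
print(move_l(np.r_[T-f*.05,.005],feed=.1,max_force=6))
print(move_l(np.r_[T+f*.03,.005],feed=.06,max_force=8));hold(.2)
o=observe();print(o["time_s"],o["eef_pos"],o["ft_force"])
for n in("scene","top"):
    C=get_calibration(n);im,d=get_image(n);np.savez(f"{n}3.npz",im=im,d=d,K=C["intrinsics"],T=C["world_from_camera"])
    c,r,k=tray(f"{n}3.npz");D=c-o["eef_pos"][:2];print(n,c,r,k,"along",D@f,"lat",D@[-f[1],f[0]])
E
```

```text
False
False
25.2667 [0.56819898 0.23520338 0.00504389] [-1.35421752  0.89115645 -0.97866834]
scene [0.56550899 0.1925914 ] 0.06180386232509399 117 along 0.04269624544516136 lat -0.00021774936057997836
top [0.56472964 0.19310569] 0.06197195112916274 193 along 0.042227948773612516 lat -0.0010255709618837202
```

The offset is 42.5 mm, as predicted (44 mm), and the tray is centred sideways. Finishing the slide.

```bash
python3 - <<'E'
from plant import *; from hlp import *
import cv2
T=np.load("T.npy");f=STAND-T;f/=np.linalg.norm(f)
e=STAND-f*.0425
print(move_l(np.r_[e-f*.03,.005],feed=.08,max_force=8),move_l(np.r_[e,.005],feed=.03,max_force=8));hold(.2)
o=observe();print(o["time_s"],o["eef_pos"]-np.r_[e,.005],o["ft_force"])
print(move_l(np.r_[e-f*.18,.005],feed=.15,max_force=8))
C=get_calibration("wrist");im,d=get_image("wrist");np.savez("wrist5.npz",im=im,d=d,K=C["intrinsics"],T=C["world_from_camera"])
a=im
im,d=get_image("scene");C=get_calibration("scene");np.savez("scene5.npz",im=im,d=d,K=C["intrinsics"],T=C["world_from_camera"])
cv2.imwrite("pics/s5.png",np.vstack([cv2.resize(im,(480,300)),cv2.resize(a,(480,300))])[...,::-1])
from meas import cloud
for n in("wrist5.npz","scene5.npz"):
    im,P=cloud(n);X,Y,Z=np.moveaxis(P,-1,0);h=cv2.cvtColor(im,cv2.COLOR_RGB2HSV).astype(int)
    m=((h[...,0]<8)|(h[...,0]>172))&(h[...,1]>120)&(Z>.003)&(Z<.034)&(X>.46)&(X<.65)&(Y>-.1)&(Y<.12)
    q=P[m];print(n,len(q))
    if len(q)>20:
        print(np.percentile(q,[1,50,99],axis=0).round(4))
        # known-cone fit
        from scipy.optimize import least_squares
        print(least_squares(lambda c:np.hypot(q[:,0]-c[0],q[:,1]-c[1])-(.058+.007*q[:,2]/.03),[.5553,.013],loss="soft_l1",f_scale=.002).x)
E
```

```text
False False
28.7417 [-2.17659271e-05  3.27355293e-05 -1.72962118e-05] [ 0.37850982  0.05353373 -0.19158694]
False
wrist5.npz 3276
[[ 0.4954 -0.0475  0.0033]
 [ 0.5579  0.0669  0.0191]
 [ 0.6142  0.0773  0.0303]]
[0.55579744 0.01280103]
scene5.npz 554
[[ 0.5134 -0.0493  0.0031]
 [ 0.5942 -0.0211  0.0075]
 [ 0.6467  0.0515  0.0332]]
[0.55631933 0.01849172]
```

View pics/s5.png

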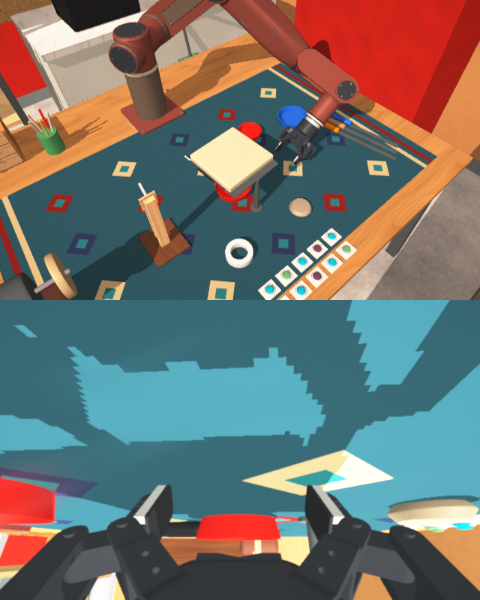

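The tray measures (0.556, 0.013), centred under the block, and the paddle is still hanging. Lifting clear and handing in.

```bash
python3 - <<'E'
from plant import *
o=observe();move_l(o["eef_pos"]+[0,0,.06],feed=.15);hold(.3);o=observe();print(o["time_s"],o["ft_force"]);print(job_done())
E
```

```text
31.0417 [ 0.90708135  0.14937659 -0.15525556]
the job is handed in; nothing more can be done
None
```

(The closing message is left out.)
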